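# Lay the heater core down on the fin-combing rest

## Robot

A 6-joint arm with a two-finger parallel gripper is mounted at the origin on the work surface. World frame = base frame: x ahead of the robot, y to its left, z up, the work surface at z = 0. Lengths are in m, angles in rad, forces in N, time in s.
With the tool pointing down it reaches from about 0.35 to 0.85 m from the base axis. Payload 8.1 kg.
Tool frame: the origin (TCP) lies between the finger pads; the fingertips stand tips_ahead ahead of it and the grasp point (between the pads) lies 8 mm behind it (tips_ahead is the distance from the TCP to the fingertips, in m); z points along the fingers, x is the direction in which the jaws open and shut, and the axes are right-handed (so a half turn about z gives the same grasp; the last joint's range is limited). The gripper opens to 93 mm and grips with 3 to 60 N. Pads are 15 mm wide; open, the fingers measure 128 mm over their backs; the gripper's body (75 mm by 188 mm) begins 65 mm behind the grasp point.
Start: joints at [1.137, 0.13, 1.488, -0, 1.523, -0.085], TCP at [0.205, 0.564, 0.23] pointing down, gripper open.
Joint ranges: [-2.96, 2.96], [-0.89, 2.26], [0.02, 2.5], [-1.34, 4.48], [0, 2.73], [-2.66, 2.66]. Speed limits (rad/s): [2.39, 2.39, 2.79, 3.14, 3.14, 3.14].

## Interface

Orientations are given as a rotation vector (axis times angle).
In Python, from plant import * gives the robot as it stands.
- The arm moves only by the tool play_rows, never from a script. Its argument "increments" is a list that holds one entry, the list of rows, each a list of 4 numbers: the shift along the tool's x, y, z in cm, then the turn about the tool's z in rad. A call has 1 to 5 rows; each row is the pose to reach, as a shift and turn from the pose measured when the call began, along the tool's axes at that moment; what a row does not reach only later rows make up. A row lasts 1/10 s, in which the tool goes at most 50 mm and 8.59 degrees, less where a joint would pass 70% of its speed; a pose out of reach is approached as far as the arm can. A call with a gripper value outside its range is refused whole. "jaw" is the finger opening in cm, from 0 to 9.3, set as the call begins (left out, the last holds). The fingers move at their own pace and stop on an object; "squeeze" is the grip in N (left out, the last holds). Time passes only in rows, so rows that repeat a pose let the fingers close. It gives the time, the measured TCP pose, the force and the opening at its end, in the units of the state.
- read_state(): the state, without advancing time (a new reading comes with each control period).
- read_camera(name): name is "side" or "top"; returns (picture, depth): 384x512x3 uint8, blue, green, red; 384x512 float32, m along the optical axis (not along the pixel's ray), 0 where there is no reading.
- camera_params(name): a dict with "K" (3x3 intrinsics, pixels), "eye" and "orientation" of the camera in the world. Camera axes: x right, y up, looking along -z (the intrinsics and any distortion apply to the point x, -y, -z); pixel columns grow to the right and rows downward; lengths in m; the calibration is good to about 2 mm. A picture is of the moment at which its call begins. camera_params takes no time and is no camera call.
- close_job(): hands the job in, once; it reports no verdict.
The state is a dict: "t": time; "q": joint angles; "dq": joint speeds; "joint_torque": joint torques, N m; "tool_pos": TCP position; "orientation": TCP orientation; "force": force on the tool from outside, world axes, zero at the start; "wrist_torque": the same for the moment, N m; "opening": finger opening in m.
Only numpy, scipy, OpenCV 4.12 (cv2) and the standard library are available. Lean on these libraries where they do the work, as an engineer would, in place of code of your own. Each camera call takes 0.05 s, during which the arm holds its last target.

## Task

Tip the standing heater core over, away from the stop, and lower it gently all the way down until it lies flat on the rubber bed with its hose stubs pointing up, supporting it with a finger so that it never drops; then push it along the bed until its lower tank bears square against the stop. Only push it and bear it with the fingers: do not squeeze it, do not lift it off the rest, and leave the other things on the bench where they are.

Things in the scene. Friction and masses are not known exactly. Their poses are not given: they have to be found in the camera images.
- core: Heater core (small radiator): bright aluminium block with fins, a plain tank at each end, 200 tall, 120 wide, 40 mm thick, 0.4 to 0.75 kg, balanced at mid-length. Stands loose on the rest's rubber. Origin: centre of its underside. z: up its length to the head; x (thickness): away from the stop, out of the plain face that goes down; y: width. Finished: x straight down, z away from the stop.
- core_toe (a point): Middle of the lower edge of the core's plain (+x) face: the edge it pivots on, 20 mm along the core's x from its origin. It tips past its balance at about 0.2 rad.
- core_head (a point): Centre of the core's head (upper end face), 200 mm along the core's z from its origin. From the core's -x face, 16 mm below the head, two hose stubs of up to 19 mm diameter stick out 26 mm, at y = +38 and -38 mm.
- rest: Fin-combing rest bolted to the bench: steel bed with black rubber on top, 35 mm above the bench, 150 mm wide, an upright steel stop plate across one end. Origin: on bench level under the middle of the stop's face. z up, x from the stop along the bed, y across. The bed ends at x = 185 mm: the lying core's head overhangs it and a finger finds room beneath. Four bolted feet reach y = +-92 mm, 10 mm high.
- stop_face (a point): Foot of the stop's face, at its middle, at the rubber's height (35 mm above the bench). The stop is 10 mm thick, 150 mm wide, 45 mm tall above the rubber. At the start the core's -x face stands about 10 to 30 mm off it, turned up to 0.1 rad.
- spray_can: Bystander: yellow spray can with a white band and a red cap, 60 mm diameter, 165 mm tall, standing. Origin: centre of its underside.
- oil_filter: Bystander: blue and white oil filter cartridge, 76 mm diameter, 95 mm tall, standing. Origin: centre of its underside.
- grease_jar: Bystander: jar with green label and black cap, 72 mm diameter, 85 mm tall, standing. Origin: centre of its underside.
- plug_box: Bystander: small closed carton, yellow and blue, 75 x 110 x 45 mm (x, y, z). Origin: centre of its underside.
- fin_comb: Bystander: orange hand comb for fins, about 155 mm long (x from -98 to +56 mm), 46 mm wide, 18 mm high, lying on the bench. Origin: at its underside.
- wrench: Bystander: steel wrench lying flat on the bench, about 180 mm long. Origin: at its underside.
Things that resemble listed ones, but are neither listed nor needed, are in the scene too. Of the things like the core, leave any that is pink; of the rest the larger one is meant.

How it is judged:
At the end, for the whole second after the job is handed in: The core lies flat on the bed (within 0.08 rad), stubs up and head away from the stop, the end face of its lower tank within 6 mm of the stop and square to it within 0.08 rad, its middle within 45 mm of the bed's centre line, at rest (angle between core's own x axis and vertical above 3.06 rad and x of core in the frame of rest between -0.004 and 0.006 m and y of core in the frame of rest between -0.045 and 0.045 m and x of core_head in the frame of rest above 0.15 m and angle between the z axis of core and the x axis of rest, either way round below 0.08 rad and linear speed of core below 0.02 m/s and angular speed of core below 0.1 rad/s); the robot touches nothing.
It fails at once if the core drops or is thrown over instead of being lowered: it turns faster than 4 rad/s (a drop of its head by the last 20 mm or so still passes) (angular speed of core above 4 rad/s).
It fails at once if the core is lifted: its pivot edge rises more than 25 mm above the bed (height (world z) of core_toe above 0.06 m).
It fails at once if the core is squeezed or pressed by the fingers with more than 30 N (contact force between the fingers and core above 30 N).
It fails at once if a bystander is moved by more than 20 mm (distance of any of spray_can, oil_filter, grease_jar, plug_box, fin_comb, wrench from where it was at the start of the episode above 0.02 m).
It also fails if it takes over 72 s, if anything falls off the work surface, if the arm or the gripper's body presses on something with over 40 N, if the wrist force passes 120 N, or if a joint passes its speed limit or range.

## Working session

There is one attempt and no reset: what is moved stays moved. The work goes in short steps, Python scripts to look and compute and a tool call to move; the robot and the scene stay as the last step left them, time stands still between calls to the robot, and variables do not carry over. Pictures are saved under pics/ and viewed, and the job is handed in when it is done.

Besides the shell and the picture viewer there is one more tool, called as name([rows], argument=value, ...), one row to a line, values as JSON. play_rows: Moves the arm, as the interface text tells. Its arguments: {"type":"object","properties":{"increments":{"type":"array"},"jaw":{"type":"number"},"squeeze":{"type":"number"}},"required":["increments"]}

```bash
ls; mkdir -p pics
python3 - <<'E'
from plant import *
import cv2,numpy as np
print(read_state())
for n in ("side","top"):
    p,d=read_camera(n); cv2.imwrite(f"pics/{n}0.png",p); np.savez(f"{n}0.npz",p=p,d=d); print(n,camera_params(n), (d>0).mean())
E
```

```text
pics
{'t': 0.0, 'q': array([ 1.13659910e+00,  1.31168113e-01,  1.48926844e+00, -6.54305757e-06,
        1.52299252e+00, -8.53826519e-02]), 'dq': array([-1.30144618e-03, -7.55763161e-04,  6.95993064e-04, -6.60395451e-04,
       -1.33246946e-03,  1.00169341e-05]), 'joint_torque': array([ 6.83760081e-04, -5.59829485e+01, -4.91767824e+01,  7.68968370e-02,
        3.55202460e-02, -1.74468059e-04]), 'tool_pos': array([0.20481157, 0.56338081, 0.22858923]), 'orientation': array([ 2.57245521e+00,  1.80173483e+00, -2.48938204e-03]), 'force': array([-0.05926072, -0.03403877, -0.03021279]), 'wrist_torque': array([ 0.03056944, -0.0035035 , -0.03071331]), 'opening': 0.09326447186631619}
side {'K': array([[454.37875625,   0.        , 260.29024456],
       [  0.        , 454.37875625, 178.04375826],
       [  0.        ,   0.        ,   1.        ]]), 'eye': array([0.45802091, 0.88535939, 0.85718868]), 'orientation': array([ 0.10439636, -1.35835479, -2.72100721])} 0.9960225423177084
top {'K': array([[377.34519054,   0.        , 258.47811602],
       [  0.        , 377.34519054, 186.7288798 ],
       [  0.        ,   0.        ,   1.        ]]), 'eye': array([ 0.34972075, -0.02843037,  1.38204931]), 'orientation': array([ 0.15328645, -0.13975336, -1.53839643])} 0.9960174560546875
```

View pics/side0.png

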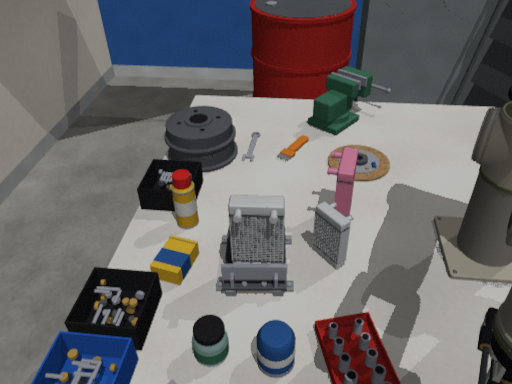

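View pics/top0.png

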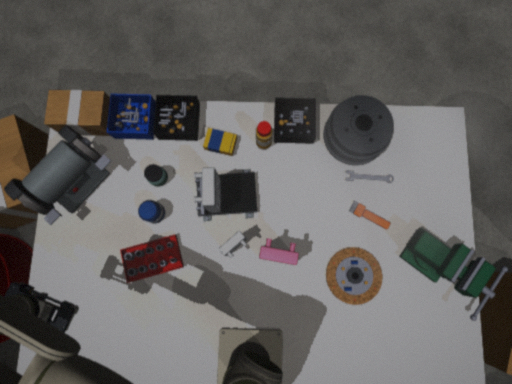

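The core (side ~(257,225), top ~(207,190)) stands on the black bed, with its stubs facing the stop (+y side). Tipping direction is about world -y. Next I measure.

```bash
cat > h.py <<'E'
from plant import *
import cv2,numpy as np
from scipy.spatial.transform import Rotation as R
def cloud(n,d):
    c=camera_params(n);K=c["K"];v,u=np.mgrid[:384,:512]
    P=np.stack([(u-K[0,2])/K[0,0]*d,-(v-K[1,2])/K[1,1]*d,-d],-1)
    return P@R.from_rotvec(c["orientation"]).as_matrix().T+c["eye"]
def proj(n,X):
    c=camera_params(n);K=c["K"];p=(np.asarray(X)-c["eye"])@R.from_rotvec(c["orientation"]).as_matrix()
    return np.stack([K[0,0]*p[...,0]/-p[...,2]+K[0,2],K[1,1]*p[...,1]/p[...,2]+K[1,2]],-1)
E
python3 - <<'E'
from h import *
for n in("side","top"):
    z=np.load(n+"0.npz");d=z["d"];W=cloud(n,d)
    np.save(n+"W0.npy",W)
    # core/rest region
    m=(W[...,0]>.42)&(W[...,0]<.75)&(W[...,1]>-.1)&(W[...,1]<.3)&(d>0)
    hh,e=np.histogram(W[...,2][m],bins=np.arange(-.01,.27,.005))
    print(n,[(round(float(a),3),int(b)) for a,b in zip(e,hh)])
p=np.load("side0.npz")["p"]; cv2.imwrite("pics/sidez.png",cv2.resize(p[170:310,150:370],None,fx=3.6,fy=3.6,interpolation=2))
p=np.load("top0.npz")["p"]; cv2.imwrite("pics/topz.png",cv2.resize(p[110:280,130:320],None,fx=3.5,fy=3.5,interpolation=2))
E
```

```text
side [(-0.01, 29), (-0.005, 5746), (0.0, 3963), (0.005, 184), (0.01, 105), (0.015, 83), (0.02, 110), (0.025, 366), (0.03, 431), (0.035, 248), (0.04, 223), (0.045, 175), (0.05, 112), (0.055, 180), (0.06, 181), (0.065, 202), (0.07, 193), (0.075, 302), (0.08, 180), (0.085, 95), (0.09, 88), (0.095, 94), (0.1, 90), (0.105, 92), (0.11, 88), (0.115, 103), (0.12, 93), (0.125, 98), (0.13, 94), (0.135, 100), (0.14, 89), (0.145, 122), (0.15, 100), (0.155, 80), (0.16, 93), (0.165, 96), (0.17, 89), (0.175, 88), (0.18, 98), (0.185, 70), (0.19, 67), (0.195, 63), (0.2, 50), (0.205, 72), (0.21, 73), (0.215, 107), (0.22, 145), (0.225, 200), (0.23, 483), (0.235, 207), (0.24, 0), (0.245, 0), (0.25, 0), (0.255, 0), (0.26, 0), (0.265, 0)]
top [(-0.01, 130), (-0.005, 2328), (0.0, 3640), (0.005, 553), (0.01, 41), (0.015, 12), (0.02, 19), (0.025, 103), (0.03, 583), (0.035, 824), (0.04, 142), (0.045, 61), (0.05, 15), (0.055, 17), (0.06, 28), (0.065, 20), (0.07, 11), (0.075, 39), (0.08, 43), (0.085, 12), (0.09, 6), (0.095, 7), (0.1, 6), (0.105, 4), (0.11, 13), (0.115, 8), (0.12, 11), (0.125, 9), (0.13, 2), (0.135, 5), (0.14, 11), (0.145, 28), (0.15, 28), (0.155, 9), (0.16, 0), (0.165, 5), (0.17, 16), (0.175, 15), (0.18, 8), (0.185, 2), (0.19, 1), (0.195, 5), (0.2, 8), (0.205, 10), (0.21, 14), (0.215, 19), (0.22, 30), (0.225, 54), (0.23, 196), (0.235, 291), (0.24, 11), (0.245, 0), (0.25, 0), (0.255, 0), (0.26, 0), (0.265, 0)]
```

View pics/sidez.png

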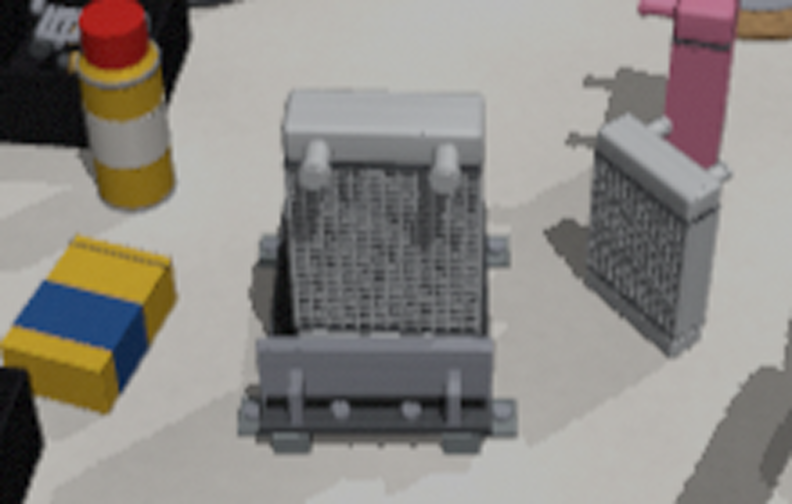

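View pics/topz.png

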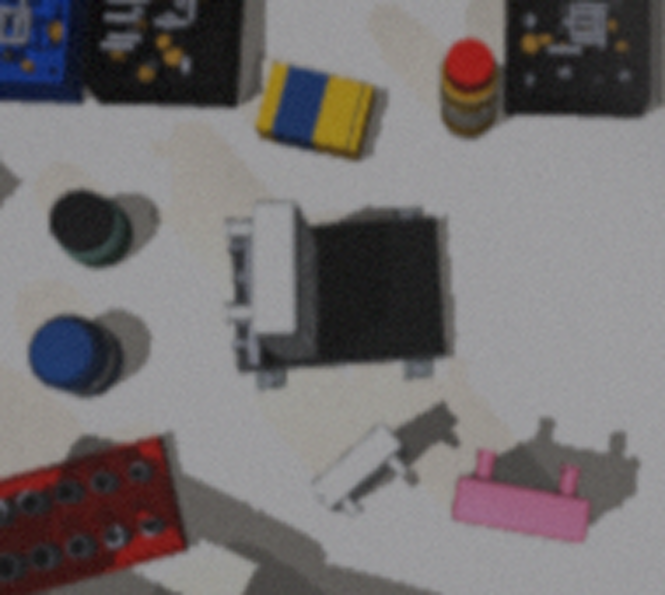

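Run:
```python
from h import *
def rect(P,l):
    r=cv2.minAreaRect((P*1000).astype(np.float32)); print(l,len(P),np.round(r[0],1),np.round(r[1],1),round(r[2],2),np.round(cv2.boxPoints(r)).tolist())
for n in("side","top"):
    W=np.load(n+"W0.npy");p=np.load(n+"0.npz")["p"]
    reg=(W[...,0]>.45)&(W[...,0]<.75)&(W[...,1]>-.1)&(W[...,1]<.3)
    m=reg&(W[...,2]>.225)&(W[...,2]<.245); rect(W[m][:,:2],n+" head")
    print(np.median(W[m],0))
    m=reg&(W[...,2]>.07)&(W[...,2]<.086)&(W[...,1]>.12)
    if n=="side":
        # stop face outer
        rect(W[m][:,:2],"stop");
        Q=W[reg&(W[...,2]>.05)&(W[...,2]<.215)]
        m2=reg&(W[...,2]>.1)&(W[...,2]<.2)
        Q=W[m2]; y=Q[:,1]; k=abs(y-np.median(y))<.01
        A=np.c_[Q[k][:,0],Q[k][:,2],np.ones(k.sum())];print("stubface y=ax+bz+c",np.linalg.lstsq(A,Q[k][:,1],rcond=None)[0])
    m=reg&(W[...,2]>.028)&(W[...,2]<.042)&(p.max(-1)<70); rect(W[m][:,:2],n+" rubber")
for (u,v,h,n) in [(258,205,.0,0)]: pass
# bystander spots
W=np.load("topW0.npy")
for nm,(u,v) in dict(spray=(264,128),box=(220,140),jar=(153,174),filt=(150,210),smallcore=(232,243),pink=(279,252)).items(): print(nm,np.round(W[v,u],3))
```

```text
side head 890 [565.5 156.1] [119.6  66.8] 3.73 [[504.0, 186.0], [508.0, 119.0], [627.0, 127.0], [623.0, 193.0]]
[0.56501658 0.15233132 0.23374947]
stop 650 [571.9 174.3] [148.1  41.4] 6.19 [[496.0, 187.0], [501.0, 146.0], [648.0, 162.0], [643.0, 203.0]]
stubface y=ax+bz+c [0.05676944 0.00146906 0.12800095]
side rubber 440 [607.8 138.7] [169.7 248. ] 72.42 [[464.0, 95.0], [700.0, 20.0], [752.0, 182.0], [515.0, 257.0]]
top head 552 [566.  154.3] [120.4  64.1] 2.99 [[504.0, 183.0], [508.0, 119.0], [628.0, 125.0], [624.0, 189.0]]
[0.56506128 0.14305716 0.2353214 ]
top rubber 1458 [629.  107.7] [250.3 211.6] 5.59 [[494.0, 201.0], [515.0, -10.0], [764.0, 15.0], [743.0, 225.0]]
spray [ 0.782 -0.028  0.168]
box [0.774 0.134 0.047]
jar [ 0.35  -0.028  1.382]
filt [0.502 0.356 0.099]
smallcore [0.396 0.066 0.152]
pink [ 0.37  -0.084  0.201]
```

Run:
```python
from h import *
W=np.load("sideW0.npy")
reg=(W[...,0]>.48)&(W[...,0]<.66)&(W[...,1]>.1)&(W[...,1]<.3)
m=reg&(W[...,2]>.074)&(W[...,2]<.084)&(W[...,1]>.17)&(W[...,1]<.21)
Q=W[m]; 
for k in range(3):
    c=np.polyfit(Q[:,0],Q[:,1],1); r=Q[:,1]-np.polyval(c,Q[:,0]); print(c,r.std(),len(Q),Q.min(0),Q.max(0)); Q=Q[abs(r)<.01]
# per column stop top points: for columns, scan rows
for u in range(228,288,8):
    print(u,[tuple(np.round(W[v,u],3).tolist()) for v in range(258,272,2)])
T=np.load("topW0.npy");p=np.load("top0.npz")["p"].astype(int)
m=(T[...,2]>.02)&(T[...,2]<.05)&(T[...,0]>.48)&(T[...,0]<.68)&(T[...,1]>-.08)&(T[...,1]<.14)&(p.max(-1)<60)
mm=m.astype(np.uint8); n,l,s,c=cv2.connectedComponentsWithStats(mm);i=1+s[1:,4].argmax();Q=T[l==i][:,:2]
r=cv2.minAreaRect((Q*1000).astype(np.float32));print(r,cv2.boxPoints(r))
# 4 rubber edges
ys=np.arange(-.02,.1,.01)
lo=[Q[abs(Q[:,1]-y)<.004][:,0].min() for y in ys];hi=[Q[abs(Q[:,1]-y)<.004][:,0].max() for y in ys]
print(np.polyfit(ys,lo,1),np.polyfit(ys,hi,1)); print(np.round(lo,3),np.round(hi,3))
xs=np.arange(.51,.63,.01);e=[Q[abs(Q[:,0]-x)<.004][:,1].min() for x in xs];print(np.polyfit(xs,e,1),np.round(e,3))
```

```text
[0.10382441 0.12929196] 0.0035000867813334622 323 [0.49667564 0.17446401 0.07418388] [0.64430863 0.20149664 0.0836033 ]
[0.10382441 0.12929196] 0.0035000867813334622 323 [0.49667564 0.17446401 0.07418388] [0.64430863 0.20149664 0.0836033 ]
[0.10382441 0.12929196] 0.0035000867813334622 323 [0.49667564 0.17446401 0.07418388] [0.64430863 0.20149664 0.0836033 ]
228 [(0.642, 0.13, 0.035), (0.641, 0.138, 0.037), (0.64, 0.143, 0.035), (0.629, 0.191, 0.081), (0.628, 0.196, 0.081), (0.628, 0.197, 0.075), (0.628, 0.196, 0.067)]
236 [(0.614, 0.165, 0.076), (0.615, 0.165, 0.068), (0.616, 0.164, 0.06), (0.611, 0.186, 0.078), (0.61, 0.191, 0.077), (0.61, 0.196, 0.076), (0.61, 0.197, 0.071)]
244 [(0.596, 0.161, 0.073), (0.597, 0.16, 0.065), (0.596, 0.165, 0.063), (0.593, 0.186, 0.08), (0.592, 0.19, 0.078), (0.591, 0.195, 0.077), (0.592, 0.193, 0.068)]
252 [(0.578, 0.161, 0.074), (0.578, 0.162, 0.069), (0.578, 0.162, 0.062), (0.574, 0.184, 0.08), (0.574, 0.189, 0.079), (0.573, 0.193, 0.076), (0.574, 0.192, 0.069)]
260 [(0.559, 0.159, 0.075), (0.559, 0.159, 0.068), (0.559, 0.163, 0.065), (0.556, 0.18
[... 300 characters left out ...]
159, 0.065), (0.52, 0.177, 0.079), (0.52, 0.183, 0.079), (0.519, 0.186, 0.075), (0.519, 0.186, 0.068)]
284 [(0.506, 0.114, 0.033), (0.506, 0.119, 0.031), (0.505, 0.127, 0.033), (0.502, 0.176, 0.079), (0.501, 0.181, 0.079), (0.501, 0.185, 0.076), (0.501, 0.186, 0.07)]
((583.5628051757812, 71.28418731689453), (148.96475219726562, 148.5382080078125), 4.373776912689209) [[503.6334    139.65678  ]
 [514.9613     -8.448857 ]
 [663.4922      2.9115906]
 [652.1643    151.01723  ]]Traceback (most recent call last):
  File "<stdin>", line 17, in <module>
    return umr_minimum(a, axis, None, out, keepdims, initial, where)
ValueError: zero-size array to reduction operation minimum which has no identity
```

play_rows([
  [[0,0,-2,0],[0,0,-5,0.1],[0,0,-8,0.2],[0,0,-9,0.3],[0,0,-9,0.316]],
], jaw=8.0, squeeze=5)

```text
t: 0.6
tool_pos: [0.2053, 0.5643, 0.3209]
orientation: [-2.825, -1.371, -0.002]
force: [0.6, -0.5, -0.0]
opening: 0.08
```

```bash
cat >> h.py <<'E'
def inc(target=None,delta=None):
    s=read_state();M=R.from_rotvec(s["orientation"]).as_matrix()
    d=np.asarray(target)-s["tool_pos"] if delta is None else np.asarray(delta)
    print("t",round(s["t"],2),"pos",np.round(s["tool_pos"],4),"yaw",round(float(np.arctan2(M[1,0],M[0,0])),4),"F",np.round(s["force"],2),"inc cm",np.round(M.T@d*100,2))
E
python3 -c "
from h import *
inc([.5964,.1415,.32])"
```

```text
t 0.6 pos [0.2053 0.5643 0.3209] yaw 0.9038 F [ 0.6  -0.5  -0.01] inc cm [-9.030e+00  5.689e+01  5.000e-02]
```

play_rows([
  [[-0.7,4.5,0,0],[-1.4,9,0,0],[-2.1,13.5,0,0],[-2.9,18,0,0],[-3.6,22.5,0,0]],
])

```text
t: 1.1
tool_pos: [0.3601, 0.395, 0.3188]
orientation: [-2.824, -1.376, 0.001]
force: [0.9, 0.7, 0.3]
opening: 0.0801
```

play_rows([
  [[-0.7,4.5,0,0],[-1.4,9,0,0],[-2.1,13.5,0,0],[-2.9,18,0,0],[-3.6,22.5,0,0]],
])

```text
t: 1.6
tool_pos: [0.5155, 0.2262, 0.3168]
orientation: [-2.822, -1.379, 0.005]
force: [0.5, 0.7, 0.3]
opening: 0.0802
```

```bash
python3 -c "
from h import *
inc([.5964,.1415,.32])"
```

```text
t 1.6 pos [0.5155 0.2262 0.3168] yaw 0.9094 F [0.48 0.67 0.33] inc cm [-1.72 11.58 -0.35]
```

play_rows([
  [[-0.6,4,-0.3,0],[-1.2,8,-0.3,0],[-1.7,11.6,-0.3,0],[-1.7,11.6,-0.3,0],[-1.7,11.6,-0.3,0]],
])

```text
t: 2.1
tool_pos: [0.5963, 0.1408, 0.3174]
orientation: [-2.82, -1.379, 0.01]
force: [-0.0, 0.4, 0.0]
opening: 0.08
```

Run:
```python
from h import *
inc([.5964,.1415,.218])
p,d=read_camera("top"); cv2.imwrite("pics/t1.png",cv2.resize(p[120:260,150:320],None,fx=4,fy=4,interpolation=2))
p,d=read_camera("side"); cv2.imwrite("pics/s1.png",cv2.resize(p[100:310,150:370],None,fx=2.8,fy=2.8,interpolation=2))
```

```text
t 2.1 pos [0.5963 0.1408 0.3174] yaw 0.9094 F [-0.03  0.4   0.04] inc cm [0.11 0.02 9.94]
```

View pics/s1.png

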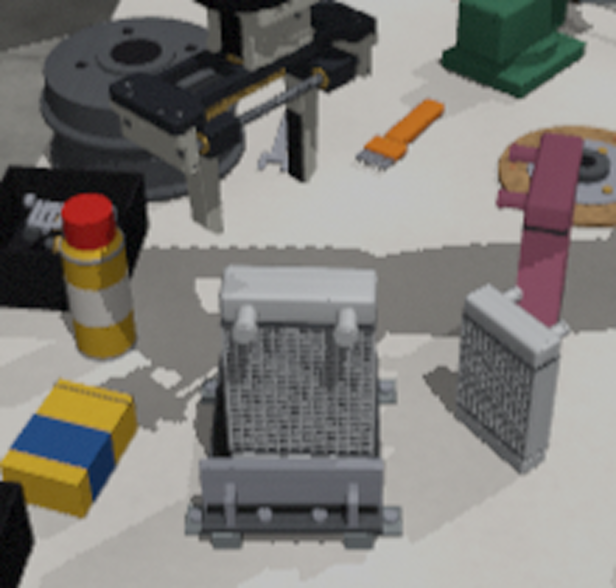

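View pics/t1.png

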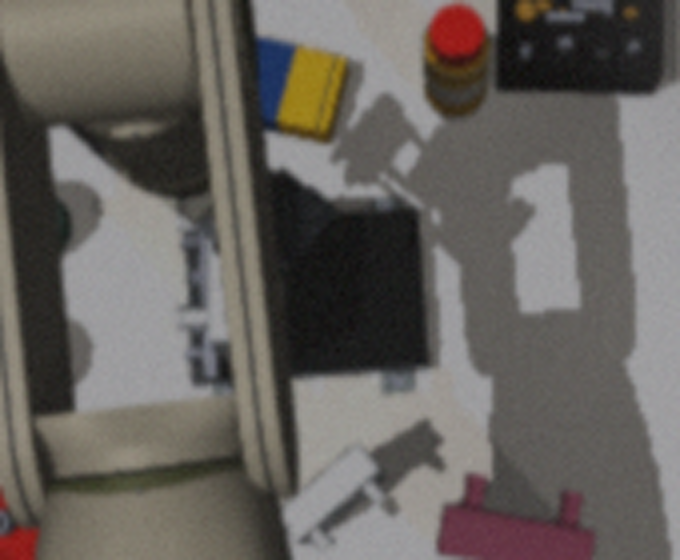

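Run:
```python
from h import *
s=read_state();M=R.from_rotvec(s["orientation"]).as_matrix();t=s["tool_pos"]
p,d=read_camera("side");im=cv2.resize(p[80:240,170:330],None,fx=5,fy=5,interpolation=2)
im=im[:600]
for sx in(1,-1):
  for x in (40,57.5):
    for y in(-7.5,7.5):
      u=proj("side",t+M@np.array([sx*x,y,11])/1000); q=(u-[170,80])*5+2
      cv2.circle(im,tuple(int(a) for a in q),3,(0,0,255),-1)
# predicted core head corners
a=.057;cx=np.array([np.sin(a),-np.cos(a),0]);cy=np.array([np.cos(a),np.sin(a),0]);toe=np.array([.567,.1213,.035])
for x in(0,-.04):
  for y in(-.06,.06):
    q=(proj("side",toe+cx*x+cy*y+[0,0,.2])-[170,80])*5+2;cv2.circle(im,tuple(int(a) for a in q),3,(0,255,0),-1)
cv2.imwrite("pics/s2.png",im); inc([.5964,.1415,.218])
```

```text
t 2.25 pos [0.5958 0.1425 0.319 ] yaw 0.9114 F [ 0.26  0.23 -0.16] inc cm [-1.00e-02  1.40e-01  1.01e+01]
```

View pics/s2.png

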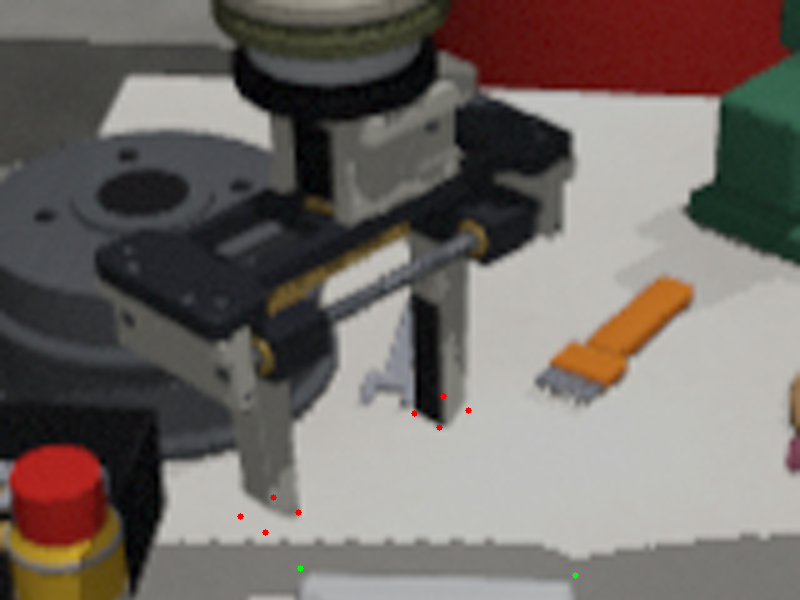

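play_rows([
  [[0,0.1,2,0],[0,0.1,4,0],[0,0.1,6,0],[0,0.1,7,0],[0,0.1,7.5,0]],
])

```text
t: 2.75
tool_pos: [0.5953, 0.1427, 0.243]
orientation: [-2.818, -1.384, 0.009]
force: [0.2, 0.1, -0.4]
opening: 0.0802
```

play_rows([
  [[0,0,0.7,0],[0,0,1.4,0],[0,0,2.1,0],[0,0,2.5,0]],
])

```text
t: 3.15
tool_pos: [0.595, 0.1426, 0.2174]
orientation: [-2.818, -1.384, 0.009]
force: [-0.8, 0.4, 0.6]
opening: 0.0803
```

Run:
```python
from h import *
inc([.5964,.1415,.218])
p,d=read_camera("side");im=cv2.resize(p[150:290,190:350],None,fx=5,fy=5,interpolation=2)[:600]
cv2.imwrite("pics/s3.png",im);
```

```text
t 3.15 pos [0.595  0.1426 0.2174] yaw 0.913 F [-0.83  0.43  0.64] inc cm [-0.    0.18 -0.06]
```

View pics/s3.png

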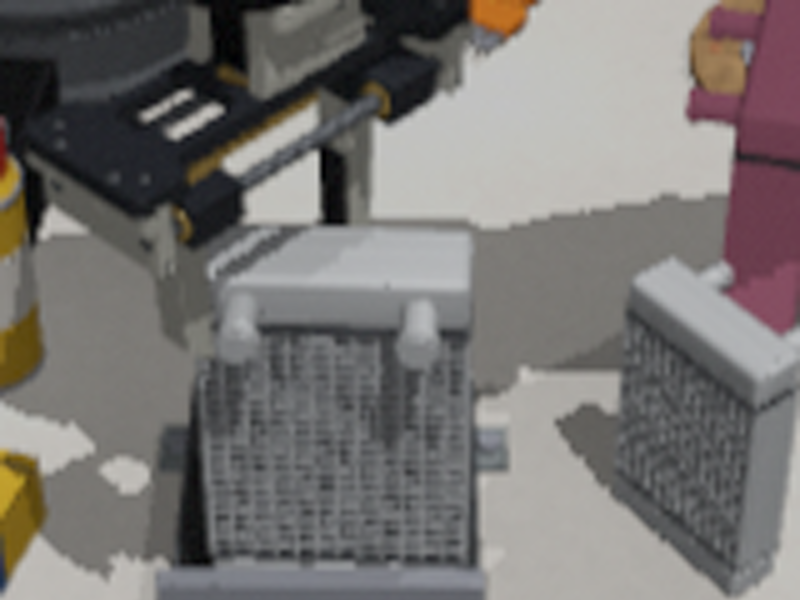

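Run:
```python
from h import *
s=read_state();M=R.from_rotvec(s["orientation"]).as_matrix();t=s["tool_pos"]
im=cv2.imread("pics/s3.png")
def dot(X,c):
    q=(proj("side",X)-[190,150])*5+2;cv2.circle(im,tuple(int(a) for a in q),3,c,-1)
for sx in(1,-1):
  for x in (40,57.5):
    for y in(-7.5,7.5): dot(t+M@np.array([sx*x,y,11])/1000,(0,0,255))
a=.057;cx=np.array([np.sin(a),-np.cos(a),0]);cy=np.array([np.cos(a),np.sin(a),0]);toe=np.array([.567,.1213,.035])
for x in(0,-.04):
  for y in(-.06,.06): dot(toe+cx*x+cy*y+[0,0,.2],(0,255,0))
for y in(-.038,.038): dot(toe+cx*-.066+cy*y+[0,0,.184],(255,0,0))
cv2.imwrite("pics/s4.png",im)
for sx in(1,-1):
  for y in(-7.5,7.5):
    w=t+M@np.array([sx*40,y,11])/1000-toe; print(sx,y,np.round([w@cx*1000,w@cy*1000]))
```

```text
1 -7.5 [-55.  49.]
1 7.5 [-45.  61.]
-1 -7.5 [ 6. -3.]
-1 7.5 [16.  8.]
```

View pics/s4.png

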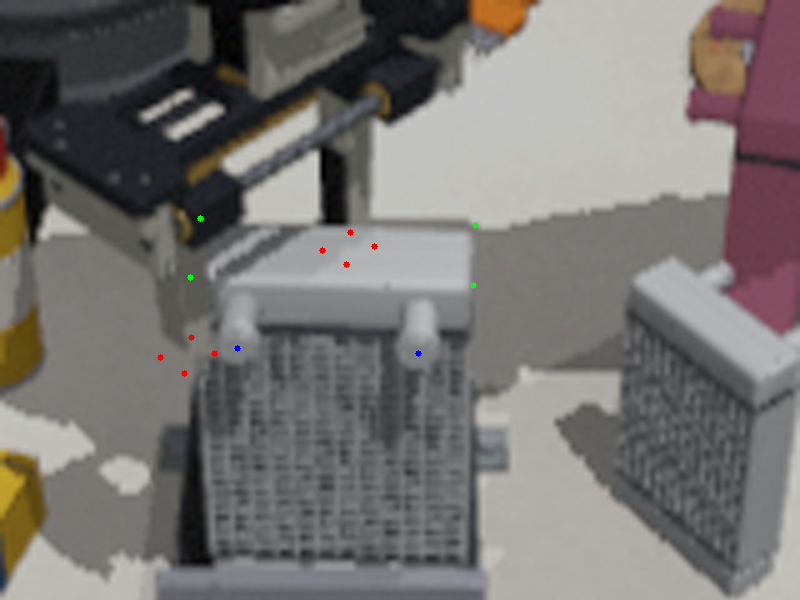

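Run:
```python
from h import *
p,d=read_camera("side");im=cv2.resize(p[180:240,210:290],None,fx=10,fy=10,interpolation=1)[:600]
cv2.imwrite("pics/s5.png",im); W=cloud("side",d)
print(np.round(W[215,222:240:1],3).tolist())
inc(delta=[0,0,0])
```

```text
[[0.696, -0.064, -0.001], [0.632, 0.183, 0.222], [0.629, 0.188, 0.227], [0.626, 0.189, 0.228], [0.624, 0.191, 0.23], [0.621, 0.193, 0.232], [0.62, 0.188, 0.228], [0.617, 0.191, 0.231], [0.616, 0.188, 0.228], [0.614, 0.186, 0.227], [0.613, 0.182, 0.223], [0.615, 0.164, 0.207], [0.609, 0.181, 0.223], [0.606, 0.185, 0.227], [0.604, 0.185, 0.227], [0.601, 0.186, 0.228], [0.599, 0.186, 0.229], [0.598, 0.183, 0.226]]
t 3.25 pos [0.5948 0.1425 0.2172] yaw 0.913 F [-0.04  0.36  0.26] inc cm [0. 0. 0.]
```

View pics/s5.png

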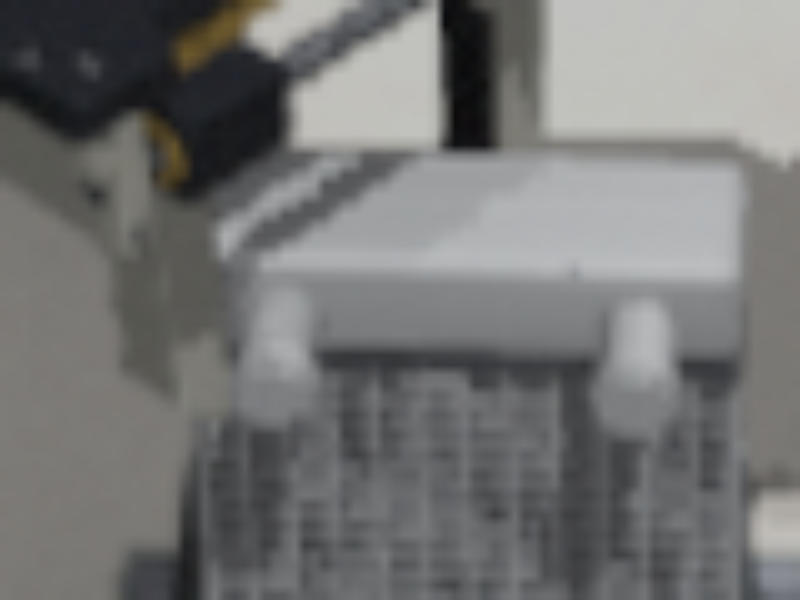

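play_rows([
  [[-0.45,0.4,0,0],[-0.9,0.8,0,0],[-1.35,1.2,0,0],[-1.8,1.6,0,0],[-2.25,2.0,0,0]],
])

```text
t: 3.75
tool_pos: [0.597, 0.1117, 0.2175]
orientation: [-2.818, -1.383, 0.01]
force: [1.0, 0.5, 0.3]
opening: 0.0799
```

play_rows([
  [[-0.3,0.25,0.1,0],[-0.6,0.5,0.2,0],[-0.9,0.75,0.3,0],[-1.2,1.0,0.4,0],[-1.5,1.25,0.4,0]],
])

```text
t: 4.25
tool_pos: [0.5976, 0.0919, 0.2132]
orientation: [-2.818, -1.383, 0.011]
force: [-0.4, -1.3, -0.2]
opening: 0.0799
```

Run:
```python
from h import *
inc(delta=[0,0,0])
p,d=read_camera("side");im=cv2.resize(p[150:290,190:350],None,fx=5,fy=5,interpolation=2)[:600]
cv2.imwrite("pics/s6.png",im); np.savez("s6.npz",p=p,d=d)
W=cloud("side",d)
for v in range(190,265,6): print(v,np.round(W[v,[252,256,262]],3).tolist())
```

```text
t 4.25 pos [0.5976 0.0919 0.2132] yaw 0.9127 F [-0.41 -1.27 -0.19] inc cm [0. 0. 0.]
190 [[0.581, 0.104, 0.231], [0.572, 0.105, 0.233], [0.559, 0.102, 0.232]]
196 [[0.58, 0.109, 0.219], [0.572, 0.108, 0.218], [0.558, 0.105, 0.217]]
202 [[0.58, 0.113, 0.204], [0.572, 0.111, 0.203], [0.558, 0.112, 0.205]]
208 [[0.581, 0.114, 0.187], [0.571, 0.116, 0.19], [0.557, 0.119, 0.194]]
214 [[0.58, 0.119, 0.174], [0.571, 0.121, 0.177], [0.557, 0.123, 0.18]]
220 [[0.58, 0.126, 0.161], [0.571, 0.124, 0.161], [0.557, 0.125, 0.163]]
226 [[0.58, 0.128, 0.146], [0.571, 0.128, 0.146], [0.557, 0.128, 0.147]]
232 [[0.579, 0.135, 0.133], [0.571, 0.131, 0.13], [0.556, 0.135, 0.135]]
238 [[0.579, 0.138, 0.117], [0.57, 0.138, 0.118], [0.556, 0.139, 0.12]]
244 [[0.58, 0.141, 0.1], [0.57, 0.14, 0.101], [0.556, 0.144, 0.105]]
250 [[0.579, 0.146, 0.086], [0.569, 0.149, 0.09], [0.556, 0.147, 0.089]]
256 [[0.579, 0.154, 0.074], [0.569, 0.154, 0.075], [0.556, 0.15, 0.072]]
262 [[0.578, 0.159, 0.059], [0.569, 0.158, 0.059], [0.555, 0.156, 0.058]]
```

View pics/s6.png

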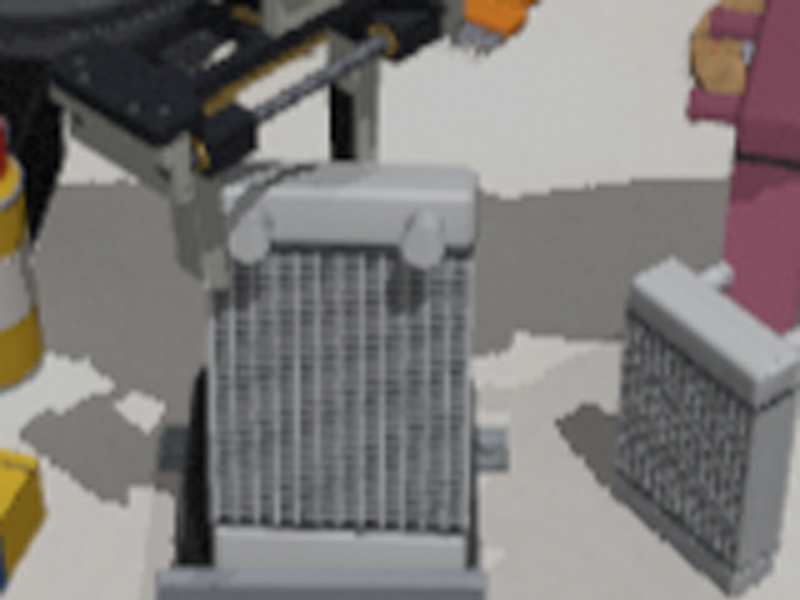

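Run:
```python
from h import *
inc(delta=[.018,.001-.002,0])
```

```text
t 4.3 pos [0.5976 0.0913 0.2132] yaw 0.9123 F [ 0.39 -0.98  0.06] inc cm [ 1.02  1.48 -0.01]
```

play_rows([
  [[0.25,0.37,0,0],[0.5,0.74,0,0],[0.75,1.1,0,0],[1.0,1.5,0,0],[1.0,1.5,0,0]],
])

```text
t: 4.8
tool_pos: [0.6162, 0.0901, 0.213]
orientation: [-2.819, -1.383, 0.011]
force: [0.7, -0.9, -1.0]
opening: 0.0802
```

Run:
```python
from h import *
inc(delta=[0,0,0])
p,d=read_camera("side");im=cv2.resize(p[150:290,190:350],None,fx=5,fy=5,interpolation=2)[:600]
cv2.imwrite("pics/s7.png",im)
W=cloud("side",d)
for v in range(190,265,18): print(v,np.round(W[v,[252,256,262]],3).tolist())
m=(W[...,2]>.1)&(W[...,2]<.18)&(W[...,0]>.5)&(W[...,0]<.635)&(W[...,1]>.08)&(W[...,1]<.2)
Q=W[m];print(np.linalg.lstsq(np.c_[Q[:,0],Q[:,2],np.ones(len(Q))],Q[:,1],rcond=None)[0])
```

```text
t 4.8 pos [0.6162 0.0901 0.213 ] yaw 0.9124 F [ 0.67 -0.89 -1.  ] inc cm [0. 0. 0.]
190 [[0.581, 0.104, 0.231], [0.572, 0.101, 0.229], [0.558, 0.104, 0.233]]
208 [[0.581, 0.112, 0.186], [0.572, 0.112, 0.187], [0.558, 0.116, 0.191]]
226 [[0.58, 0.127, 0.144], [0.571, 0.125, 0.144], [0.557, 0.129, 0.148]]
244 [[0.579, 0.143, 0.102], [0.57, 0.14, 0.101], [0.556, 0.141, 0.103]]
262 [[0.578, 0.158, 0.058], [0.569, 0.156, 0.056], [0.555, 0.155, 0.057]]
[ 0.05724185 -0.31351964  0.14034823]
```

View pics/s7.png

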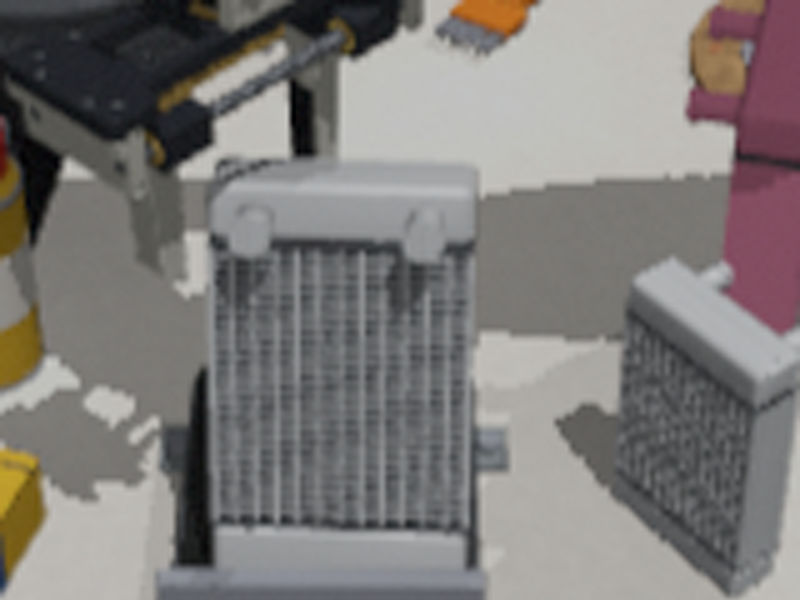

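play_rows([
  [[-0.02,0.48,0,0.1],[-0.1,0.95,0,0.2],[-0.21,1.42,0,0.3],[-0.38,1.87,0,0.4],[-0.38,1.87,0,0.4]],
])

```text
t: 5.35
tool_pos: [0.6286, 0.0753, 0.2128]
orientation: [-3.039, -0.793, 0.011]
force: [-0.9, -0.7, 0.4]
opening: 0.0804
```

play_rows([
  [[-0.02,0.48,0,0.1],[-0.1,0.95,0,0.2],[-0.21,1.42,0,0.3],[-0.42,1.96,0,0.42],[-0.42,1.96,0,0.42]],
])

```text
t: 5.85
tool_pos: [0.6344, 0.0558, 0.2128]
orientation: [3.137, 0.142, -0.012]
force: [-0.3, 1.1, -0.4]
opening: 0.0799
```

```bash
cat >> h.py <<'E'
def look(name,save=True):
    inc(delta=[0,0,0])
    p,d=read_camera("side");W=cloud("side",d)
    if save: cv2.imwrite(f"pics/{name}.png",cv2.resize(p[130:270,190:350],None,fx=4,fy=4,interpolation=2))
    np.savez(f"{name}.npz",p=p,d=d)
    return p,d,W
def face(W,zlo=.1,zhi=.18,ylo=.05,yhi=.2):
    m=(W[...,2]>zlo)&(W[...,2]<zhi)&(W[...,0]>.51)&(W[...,0]<.625)&(W[...,1]>ylo)&(W[...,1]<yhi)
    Q=W[m]
    for k in range(4):
        c=Q.mean(0);n=np.linalg.svd(Q-c,full_matrices=False)[2][2]; n=n*np.sign(n[1]); r=(Q-c)@n; Q=Q[abs(r)<max(.004,2*np.median(abs(r)))]
    th=np.arctan2(n[2],np.hypot(n[0],n[1])) # back face normal = -x core = (+y cos, up sin)
    print("n",np.round(n,3),"theta",round(float(th),3),"yaw",round(float(np.arctan2(-n[0],n[1])),3),"N",len(Q),"rms",round(float(((Q-c)@n).std()),4),"c",np.round(c,3))
    # toe: front face = back face -40mm*n ; intersect z=.035 at x=.57
    k=c@n-.04; y=(k-n[0]*.57-n[2]*.035)/n[1]; print("toe y at x=.57:",round(float(y),4))
    return n,c
E
python3 - <<'E'
from h import *
p,d,W=look("s8"); face(W)
E
```

```text
t 5.85 pos [0.6344 0.0558 0.2128] yaw 0.0906 F [-0.26  1.1  -0.43] inc cm [0. 0. 0.]
n [-0.052  0.949  0.312] theta 0.317 yaw 0.055 N 1582 rms 0.0018 c [0.567 0.128 0.14 ]
toe y at x=.57: 0.1203
```

View pics/s8.png

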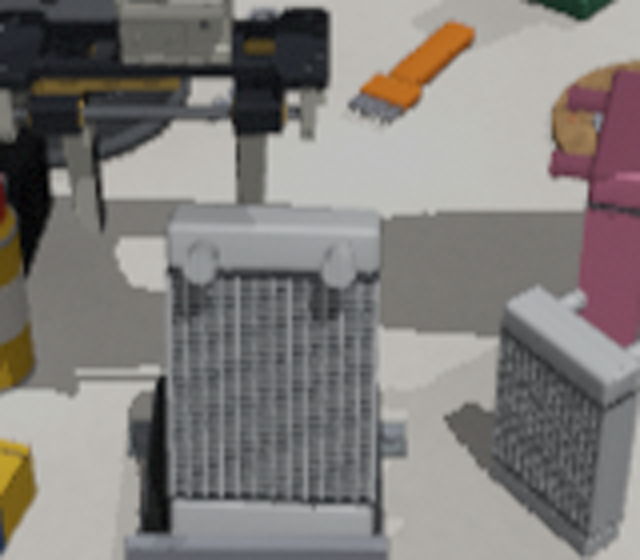

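play_rows([
  [[0,0.29,0,0.06],[-1.5,0.5,0,0.06],[-3.0,0.63,0,0.06],[-4.7,0.77,0,0.06],[-6.4,0.9,0,0.06]],
])

```text
t: 6.4
tool_pos: [0.5709, 0.0415, 0.2133]
orientation: [3.14, 0.064, -0.011]
force: [-0.3, -1.1, -0.4]
opening: 0.0799
```

Run:
```python
from h import *
p,d,W=look("s9"); face(W)
```

```text
t 6.4 pos [0.5709 0.0415 0.2133] yaw 0.0405 F [-0.34 -1.06 -0.39] inc cm [0. 0. 0.]
n [-0.051  0.935  0.352] theta 0.359 yaw 0.055 N 1632 rms 0.0018 c [0.568 0.123 0.141]
toe y at x=.57: 0.1199
```

View pics/s9.png

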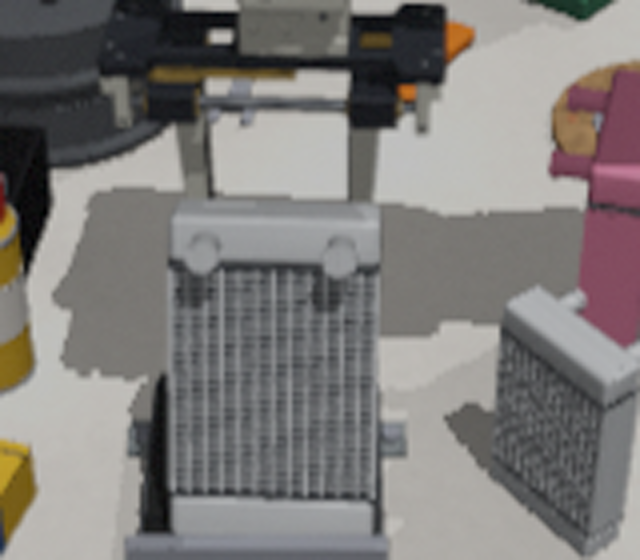

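play_rows([
  [[0,1.1,0.45,-0.015],[0,2.2,1.0,-0.015],[0,3.2,1.55,-0.015],[0,4.2,2.2,-0.015],[0,5.05,2.8,-0.015]],
])

```text
t: 6.95
tool_pos: [0.5712, -0.0104, 0.1846]
orientation: [3.139, 0.087, -0.013]
force: [0.7, -0.9, 0.5]
opening: 0.0799
```

Run:
```python
from h import *
p,d,W=look("s10"); face(W,.09,.14,0,.2)
```

```text
t 6.95 pos [ 0.5712 -0.0104  0.1846] yaw 0.0553 F [ 0.71 -0.91  0.49] inc cm [0. 0. 0.]
n [-0.044  0.781  0.622] theta 0.672 yaw 0.056 N 1220 rms 0.0018 c [0.567 0.107 0.115]
toe y at x=.57: 0.1202
```

View pics/s10.png

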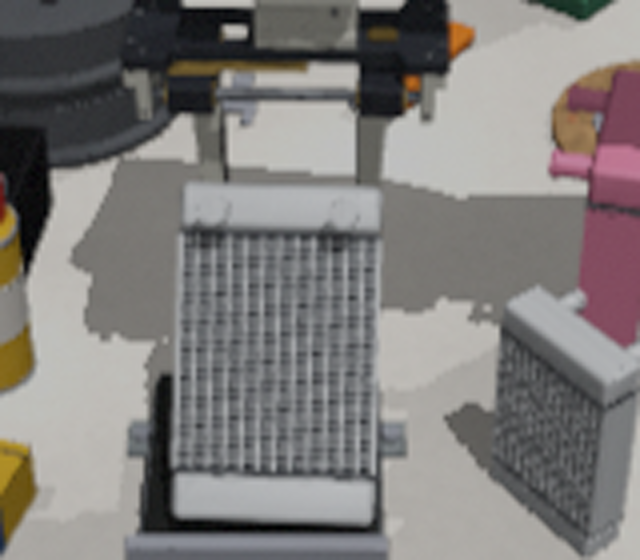

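play_rows([
  [[0,0.85,0.75,0],[0,1.7,1.55,0],[0,2.4,2.3,0],[0,3.15,3.2,0],[0,3.75,4.0,0]],
])

```text
t: 7.5
tool_pos: [0.5722, -0.0498, 0.1427]
orientation: [3.138, 0.085, -0.016]
force: [1.7, -1.9, -0.2]
opening: 0.0799
```

Run:
```python
from h import *
p,d,W=look("s11"); face(W,.08,.13,0,.2)
```

```text
t 7.5 pos [ 0.5722 -0.0498  0.1427] yaw 0.0542 F [ 1.72 -1.85 -0.18] inc cm [0. 0. 0.]
n [-0.028  0.551  0.834] theta 0.987 yaw 0.052 N 1491 rms 0.0018 c [0.567 0.089 0.105]
toe y at x=.57: 0.1227
```

View pics/s11.png

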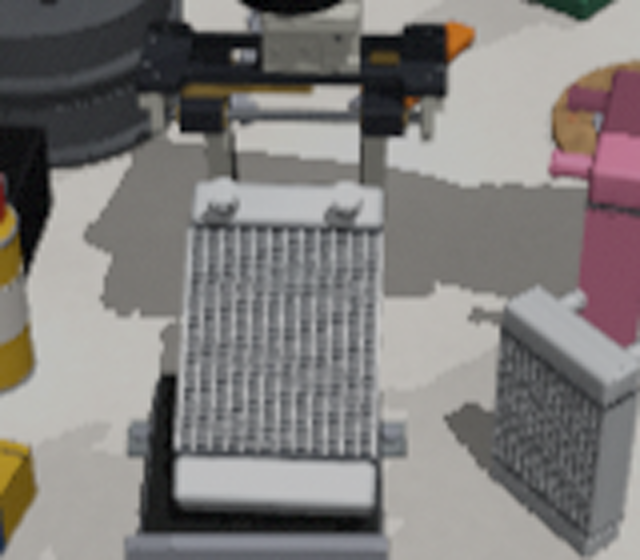

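play_rows([
  [[0,-0.55,-0.75,0],[0,-1.1,-1.5,0],[0,-1.7,-2.2,0],[0,-2.5,-2.8,0],[0,-3.3,-3.3,0]],
])

```text
t: 8.05
tool_pos: [0.5707, -0.017, 0.1759]
orientation: [3.137, 0.085, -0.016]
force: [-0.7, -6.4, 4.1]
opening: 0.08
```

play_rows([
  [[0,-0.8,-0.3,0],[0,-1.2,-0.5,0],[0,-1.2,-0.3,0],[0,-1.2,0,0]],
])

```text
t: 8.45
tool_pos: [0.5705, -0.005, 0.1763]
orientation: [3.136, 0.086, -0.014]
force: [1.1, -4.6, 3.4]
opening: 0.08
```

Run:
```python
from h import *
p,d,W=look("s12"); face(W,.09,.14,0,.2)
```

```text
t 8.45 pos [ 0.5705 -0.005   0.1763] yaw 0.0547 F [ 1.08 -4.61  3.39] inc cm [0. 0. 0.]
n [-0.043  0.774  0.632] theta 0.684 yaw 0.055 N 1232 rms 0.0018 c [0.567 0.114 0.115]
toe y at x=.57: 0.1273
```

play_rows([
  [[0,0.95,0.9,0],[0,1.95,1.85,0],[0,2.75,2.75,0],[0,3.5,3.7,0],[0,4.2,4.7,0]],
])

```text
t: 9.0
tool_pos: [0.5713, -0.0481, 0.1268]
orientation: [3.137, 0.084, -0.018]
force: [1.9, -3.2, -0.2]
opening: 0.0799
```

Run:
```python
from h import *
p,d,W=look("s13"); face(W,.08,.125,0,.2)
```

```text
t 9.0 pos [ 0.5713 -0.0481  0.1268] yaw 0.0536 F [ 1.87 -3.16 -0.19] inc cm [0. 0. 0.]
n [-0.031  0.507  0.861] theta 1.038 yaw 0.06 N 1449 rms 0.0018 c [0.568 0.095 0.102]
toe y at x=.57: 0.1303
```

View pics/s13.png

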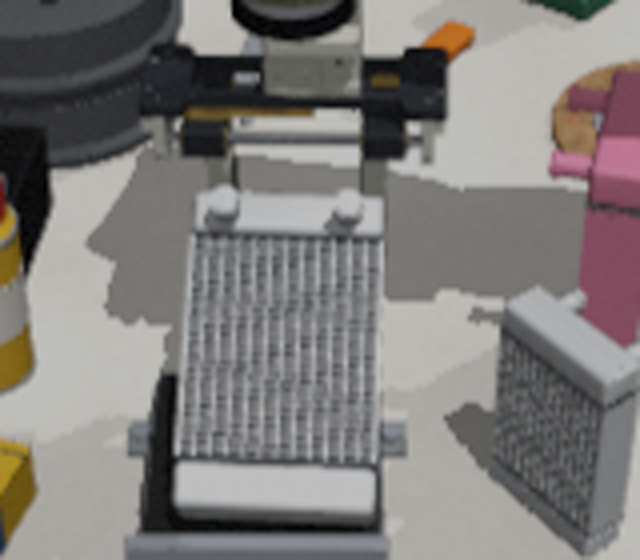

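play_rows([
  [[0,-0.4,0,0],[0,-0.8,0,0],[0,-1.2,0,0],[0,-1.6,0,0],[0,-2.0,0,0]],
])

```text
t: 9.55
tool_pos: [0.5694, -0.0281, 0.1252]
orientation: [3.137, 0.085, -0.021]
force: [-0.6, -2.1, -0.2]
opening: 0.0801
```

Run:
```python
from h import *
p,d,W=look("s14"); face(W,.08,.125,0,.2)
```

```text
t 9.55 pos [ 0.5694 -0.0281  0.1252] yaw 0.054 F [-0.6  -2.05 -0.24] inc cm [0. 0. 0.]
n [-0.027  0.498  0.867] theta 1.049 yaw 0.054 N 1440 rms 0.0017 c [0.567 0.114 0.103]
toe y at x=.57: 0.1519
```

play_rows([
  [[0,-0.3,0,-0.01],[0,-0.6,0,-0.02],[0,-0.8,0,-0.03]],
])

```text
t: 9.9
tool_pos: [0.5703, -0.0202, 0.1261]
orientation: [3.134, 0.133, -0.016]
force: [4.7, -10.2, 3.0]
opening: 0.0798
```

Run:
```python
from h import *
p,d,W=look("s15"); face(W,.08,.125,0,.2)
cv2.imwrite("pics/s15.png",cv2.resize(p[190:290,200:310],None,fx=6,fy=6,interpolation=2))
```

```text
t 9.9 pos [ 0.5703 -0.0202  0.1261] yaw 0.0846 F [  4.66 -10.16   2.98] inc cm [0. 0. 0.]
n [-0.041  0.501  0.865] theta 1.044 yaw 0.082 N 1487 rms 0.0017 c [0.566 0.122 0.102]
toe y at x=.57: 0.159
```

View pics/s15.png

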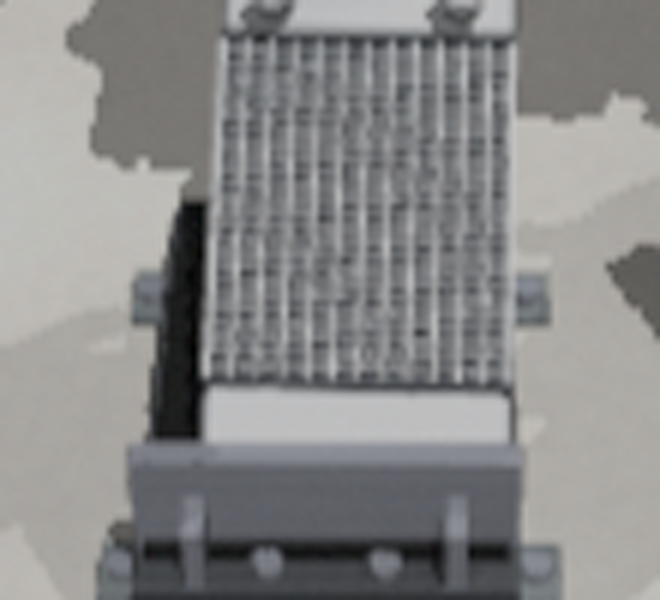

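play_rows([
  [[0,0.15,0.4,0],[0,0.28,0.8,0],[0,0.32,1.0,0]],
])

```text
t: 10.25
tool_pos: [0.5709, -0.0241, 0.116]
orientation: [3.133, 0.133, -0.015]
force: [3.0, -4.9, 0.5]
opening: 0.0799
```

Run:
```python
from h import *
p,d,W=look("s16",False); face(W,.08,.115,0,.2)
```

```text
t 10.25 pos [ 0.5709 -0.0241  0.116 ] yaw 0.0849 F [ 3.05 -4.93  0.53] inc cm [0. 0. 0.]
n [-0.044  0.44   0.897] theta 1.113 yaw 0.101 N 1245 rms 0.0017 c [0.566 0.126 0.097]
toe y at x=.57: 0.1624
```

play_rows([
  [[0,0.0,0.5,0],[0,0.15,1.0,0],[0,0.25,1.6,0]],
])

```text
t: 10.6
tool_pos: [0.5715, -0.0282, 0.1]
orientation: [3.131, 0.132, -0.013]
force: [2.5, -9.9, 2.1]
opening: 0.0802
```

Run:
```python
from h import *
p,d,W=look("s17",False); face(W,.08,.108,0,.2)
```

```text
t 10.6 pos [ 0.5715 -0.0282  0.1   ] yaw 0.0846 F [ 2.48 -9.92  2.15] inc cm [0. 0. 0.]
n [-0.038  0.355  0.934] theta 1.205 yaw 0.107 N 1197 rms 0.0017 c [0.566 0.124 0.094]
toe y at x=.57: 0.1667
```

play_rows([
  [[0,0.05,0.5,0],[0,0.15,1.1,0],[0,0.2,1.8,0]],
])

```text
t: 10.95
tool_pos: [0.5713, -0.032, 0.0806]
orientation: [3.129, 0.132, -0.014]
force: [2.0, -8.4, -0.8]
opening: 0.0799
```

Run:
```python
from h import *
p,d,W=look("s18"); face(W,.078,.102,0,.2)
```

```text
t 10.95 pos [ 0.5713 -0.032   0.0806] yaw 0.084 F [ 1.98 -8.38 -0.84] inc cm [0. 0. 0.]
n [-0.03   0.253  0.967] theta 1.313 yaw 0.118 N 1331 rms 0.0016 c [0.565 0.121 0.09 ]
toe y at x=.57: 0.1724
```

View pics/s18.png

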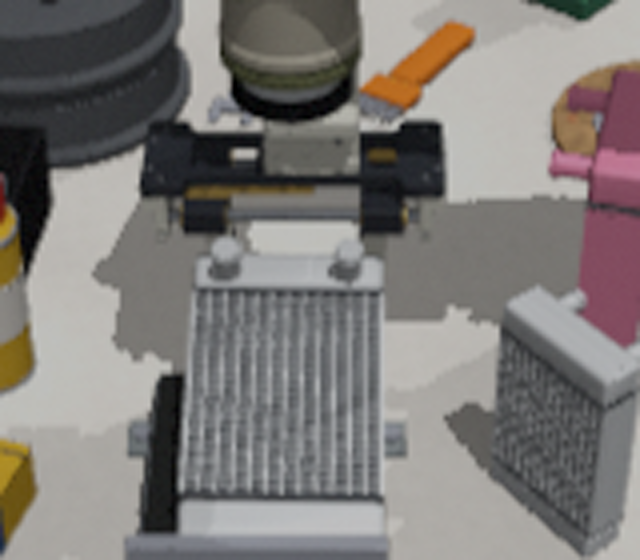

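play_rows([
  [[0,0.0,0.6,0],[0,0.0,1.2,0],[0,0.0,1.7,0]],
])

```text
t: 11.3
tool_pos: [0.5707, -0.0335, 0.0618]
orientation: [3.127, 0.131, -0.015]
force: [0.9, -8.8, 0.3]
opening: 0.08
```

Run:
```python
from h import *
p,d,W=look("s19"); face(W,.078,.097,0,.19)
```

```text
t 11.3 pos [ 0.5707 -0.0335  0.0618] yaw 0.0834 F [ 0.94 -8.83  0.33] inc cm [0. 0. 0.]
n [-0.016  0.167  0.986] theta 1.402 yaw 0.098 N 1487 rms 0.0016 c [0.566 0.108 0.087]
toe y at x=.57: 0.1751
```

View pics/s19.png

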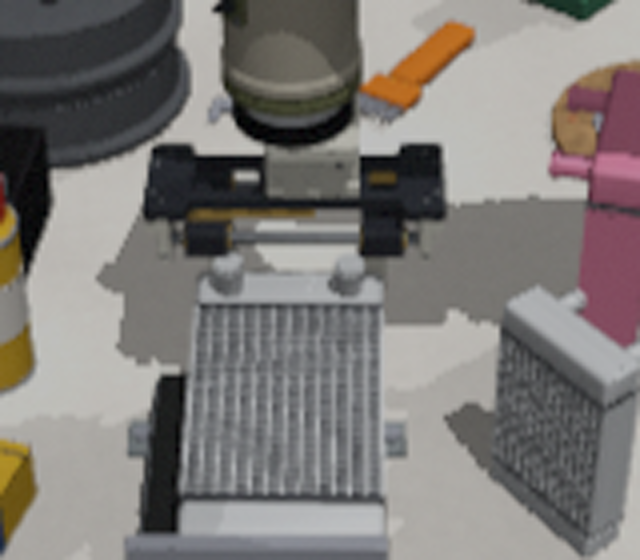

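play_rows([
  [[0,-0.03,0.5,0],[0,-0.08,1.0,0],[0,-0.13,1.5,0]],
])

```text
t: 11.65
tool_pos: [0.5698, -0.0329, 0.0452]
orientation: [3.127, 0.13, -0.017]
force: [2.7, -6.8, -1.0]
opening: 0.0799
```

Run:
```python
from h import *
p,d,W=look("s20"); face(W,.073,.094,-.01,.18)
```

```text
t 11.65 pos [ 0.5698 -0.0329  0.0452] yaw 0.0832 F [ 2.74 -6.84 -0.96] inc cm [0. 0. 0.]
n [-0.008  0.1    0.995] theta 1.471 yaw 0.083 N 2472 rms 0.0017 c [0.566 0.091 0.082]
toe y at x=.57: 0.1639
```

View pics/s20.png

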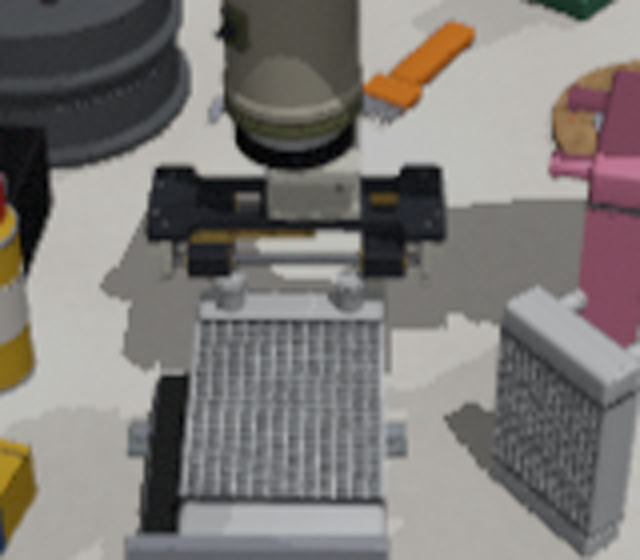

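play_rows([
  [[0,-0.06,0.3,0],[0,-0.12,0.6,0],[0,-0.18,0.9,0]],
])

```text
t: 12.0
tool_pos: [0.5688, -0.0317, 0.0344]
orientation: [3.126, 0.13, -0.019]
force: [2.6, -6.9, -1.8]
opening: 0.0802
```

Run:
```python
from h import *
p,d,W=look("s21"); face(W,.07,.092,-.01,.17)
```

```text
t 12.0 pos [ 0.5688 -0.0317  0.0344] yaw 0.083 F [ 2.58 -6.92 -1.83] inc cm [0. 0. 0.]
n [-0.008  0.049  0.999] theta 1.521 yaw 0.163 N 2340 rms 0.0017 c [0.566 0.085 0.078]
toe y at x=.57: 0.1371
```

View pics/s21.png

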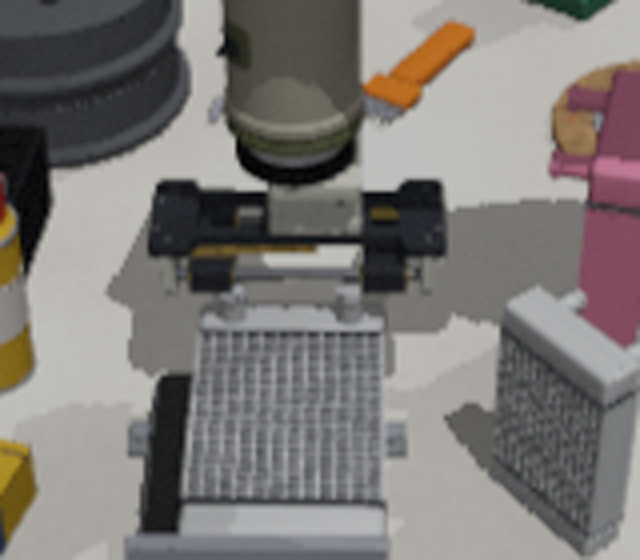

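play_rows([
  [[0,-0.06,0.25,0],[0,-0.12,0.5,0],[0,-0.15,0.75,0]],
])

```text
t: 12.35
tool_pos: [0.5686, -0.0307, 0.0266]
orientation: [3.125, 0.13, -0.019]
force: [-0.6, -6.6, 5.4]
opening: 0.08
```

Run:
```python
from h import *
p,d,W=look("s22"); face(W,.066,.086,-.01,.17)
```

```text
t 12.35 pos [ 0.5686 -0.0307  0.0266] yaw 0.0831 F [-0.61 -6.6   5.41] inc cm [0. 0. 0.]
n [ 0.001  0.003 -1.   ] theta -1.568 yaw -0.321 N 2245 rms 0.0018 c [0.566 0.085 0.073]
toe y at x=.57: -24.9247
```

play_rows([
  [[0,0.3,0,0],[0,0.6,-0.2,0],[0,0.6,-1.0,0],[0,0.6,-2.0,0],[0,0.6,-2.1,0]],
])

```text
t: 12.9
tool_pos: [0.5707, -0.0364, 0.0496]
orientation: [3.125, 0.13, -0.015]
force: [0.5, 0.6, -0.0]
opening: 0.0801
```

play_rows([
  [[0,-0.2,0,0],[0,-0.4,0,0],[0,-0.55,0,0],[0,-0.65,0,0]],
])

```text
t: 13.3
tool_pos: [0.5701, -0.0303, 0.0494]
orientation: [3.124, 0.13, -0.015]
force: [0.8, -6.2, -0.3]
opening: 0.0796
```

Run:
```python
from h import *
p,d,W=look("s23"); face(W,.066,.086,-.01,.17)
cv2.imwrite("pics/s23.png",cv2.resize(p[190:290,200:310],None,fx=6,fy=6,interpolation=2))
```

```text
t 13.3 pos [ 0.5701 -0.0303  0.0494] yaw 0.0833 F [ 0.81 -6.2  -0.25] inc cm [0. 0. 0.]
n [ 0.004  0.003 -1.   ] theta -1.566 yaw -0.996 N 2243 rms 0.0017 c [0.566 0.085 0.073]
toe y at x=.57: -29.4783
```

View pics/s23.png

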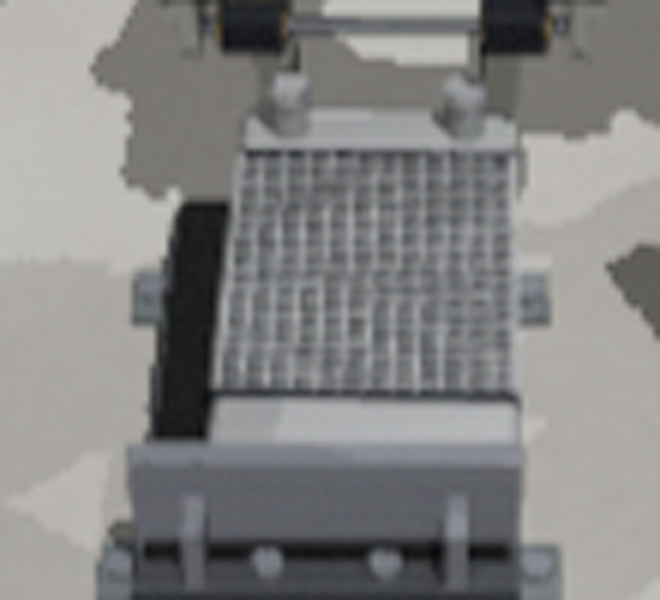

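play_rows([
  [[0,-0.1,0,0],[0,-0.2,0,0],[0,-0.2,0,0]],
])

```text
t: 13.65
tool_pos: [0.5703, -0.0302, 0.0495]
orientation: [3.121, 0.13, -0.014]
force: [1.6, -9.7, 0.7]
opening: 0.0797
```

play_rows([
  [[0,0.5,0,0],[0,1.5,0,0],[0,3,0,0],[0,5,-1,0],[0,6,-4,0]],
])

```text
t: 14.15
tool_pos: [0.5729, -0.0908, 0.0874]
orientation: [3.123, 0.129, -0.024]
force: [-0.4, -0.8, 0.5]
opening: 0.0799
```

play_rows([
  [[0,3,-4,0],[0,6,-8,0],[0,10,-12,0],[0,14,-14,0],[0,17,-14,0]],
])

```text
t: 14.65
tool_pos: [0.5906, -0.2623, 0.2358]
orientation: [3.118, 0.127, -0.013]
force: [0.2, 1.0, 0.6]
opening: 0.0799
```

Run:
```python
from h import *
p,d,W=look("s24")
cv2.imwrite("pics/s24.png",cv2.resize(p[130:300,170:350],None,fx=4,fy=3.5,interpolation=2))
p2,d2=read_camera("top"); W2=cloud("top",d2); np.savez("t24.npz",p=p2,d=d2)
cv2.imwrite("pics/t24.png",cv2.resize(p2[60:280,100:420],None,fx=2.4,fy=2.4,interpolation=2))
for n,w in(("side",W),("top",W2)):
    m=(w[...,2]>.062)&(w[...,2]<.086)&(w[...,0]>.48)&(w[...,0]<.66)&(w[...,1]>-.06)&(w[...,1]<.172)
    Q=w[m]; c=np.median(Q,0); A=np.c_[Q[:,:2],np.ones(len(Q))]; print(n,"plane",np.linalg.lstsq(A,Q[:,2],rcond=None)[0])
    r=cv2.minAreaRect((Q[:,:2]*1000).astype(np.float32)); print(r, np.round(cv2.boxPoints(r)).tolist())
```

```text
t 14.65 pos [ 0.5906 -0.2623  0.2358] yaw 0.0812 F [0.2  1.01 0.58] inc cm [0. 0. 0.]
side plane [-0.0008783  -0.00170561  0.07375101]
((565.0036010742188, 77.81700897216797), (120.1010513305664, 193.88148498535156), 4.658904552459717) [[497.0, 170.0], [513.0, -24.0], [633.0, -14.0], [617.0, 179.0]]
top plane [0.0030445  0.00345055 0.07223825]
((566.14501953125, 77.45997619628906), (121.76620483398438, 196.05410766601562), 4.711687088012695) [[497.0, 170.0], [514.0, -25.0], [635.0, -15.0], [619.0, 180.0]]
```

View pics/s24.png

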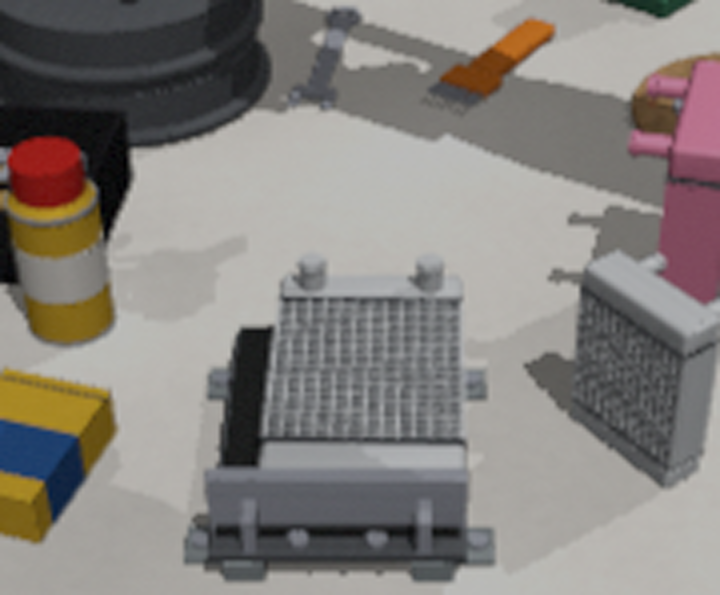

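View pics/t24.png

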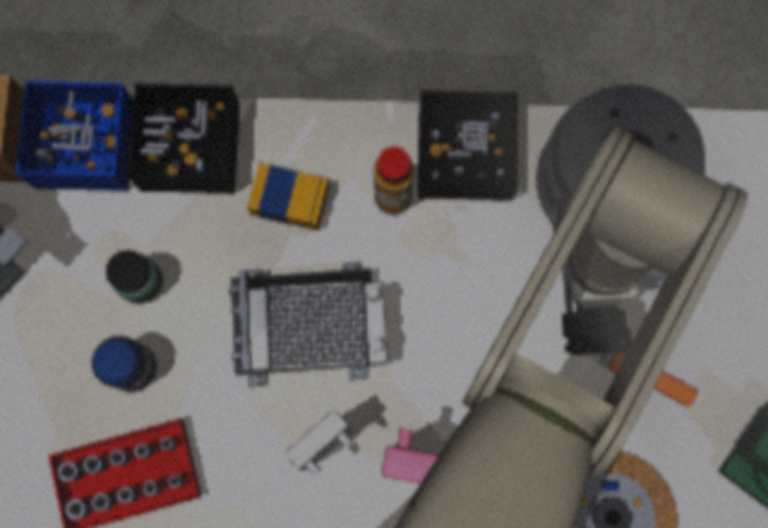

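```bash
python3 -c "
from plant import *
print(read_state()['force']);print(close_job())"
```

```text
[ 0.61696926 -0.46556271 -0.87468157]
the job is handed in; nothing more can be done
None
```

I tipped the core over and lowered it with the fingers until it lay flat, then pressed its lower tank against the stop and handed the job in at about 14.8 s. There is no verdict back yet.

**What I did**
- **Tipping:** one finger pushed the core from behind until it leaned on the other finger at about 0.3 rad. I then turned the gripper so both fingers stood in front of the head.
- **Lowering:** both fingers carried the head edge down. At about 1.04 rad I slid the foot back to the stop and lowered the rest of the way braced there, so the push against the stop was done before and during the last part rather than after it. Readings between moves gave at most about 12 N on the tool (limit 30 N).
- **One correction:** at about 0.99 rad I raised the core back to 0.68 rad to get a lower contact on the fingers, then went down again.

**Last checks**
- **Flat:** the top face was flat within about 0.005 rad in both cameras, stubs up and head away from the stop.
- **Square:** the core's yaw was about 0.081 rad. The rest measured 0.077 rad by its rubber and up to 0.10 rad by the stop, so it is square within about 0.02 rad.
- **Centring:** it sits about 16 mm off the bed's centre line (limit 45 mm).
- **Contact with the stop:** a further 2 mm push did not move it and the force rose from about 6 to 10 N, so it bears on the stop. I did not measure the gap itself more finely than the 2 to 3 mm the cameras allow.
- **Surroundings:** the arm was clear of everything. The bystanders I could see looked unmoved, but I did not measure them again.

Face-fit yaw readings near flat scattered (0.08 to 0.16 rad), and the force readings carry about 1 N of noise.

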